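# Snap the filter basket into the espresso filter holder with the tamper

### The arm

A 7-joint arm with a two-finger parallel gripper is mounted at the origin on a cart in front of the work surface, level with it; the furniture and walls round the work are solid. World frame = base frame: x ahead of the robot, y to its left, z up, the work surface at z = 0. Lengths are in m, angles in degrees, forces in N, time in s.
With the tool pointing down it reaches from about 0.4 to 0.85 m from the base axis. Payload 6.9 kg.
Tool frame: the origin (TCP) lies at the very end of the fingers, on their centre line; the grasp point (between the pads) lies 19 mm behind it; z points along the fingers, y is the line along which they close (so a half turn about z gives the same grasp; the last joint's range is limited). The gripper opens to 85 mm and grips with 20 to 120 N. Pads are 22 mm wide; open, the fingers measure 114 mm over their backs; the gripper's body (76 mm by 85 mm) begins 54 mm behind the grasp point. The pads swing forward as they close: fully open they stand 13 mm farther back than shut.
Start: joints at [-67.408, 29.078, -13.613, 85.955, 7.202, 65.827, -8.869], TCP at [0.178, 0.599, 0.231] pointing down, gripper open.
Joint ranges: [-176.47, 176.47], [-13.61, 117.27], [-81.72, 77.17], [0.22, 143.17], [-87.28, 267.28], [10, 112.55], [-165.47, 165.47]. Speed limits (degrees/s): [136.94, 136.94, 180, 180, 180, 180, 180].

### API

Orientations are given as [roll, pitch, yaw] about the fixed x, y, z axes, in that order (R = Rz(yaw) Ry(pitch) Rx(roll)).
In Python, from workcell import bot, cams, hand_in gives the robot as it stands.
- The arm moves only by the tool send_rows, never from a script. Its argument "plan" is a list of rows, each a list of 7 numbers: the shift along the tool's x, y, z in m, then the turn, a rotation vector about the tool's x, y, z in degrees, then the finger opening in m, from 0 to 0.0854. In form: [[tx, ty, tz, wx, wy, wz, jaw], ...]. A call has 1 to 20 rows; each row is the pose to reach, as a shift and turn from the pose commanded when the call began, along the tool's axes at that moment; what a row does not reach only later rows make up. A row lasts 1/8 s, in which the tool goes at most 62.5 mm and 10.7 degrees, less where a joint would pass 70% of its speed; a pose out of reach is approached as far as the arm can. A call with a gripper value outside its range is refused whole. The fingers move at their own pace and stop on an object; the grip force is fixed at half the most. Time passes only in rows, so rows that repeat a pose let the fingers close. It gives the time, the measured TCP pose, the force, the opening and the grip force at its end, in the units of the state.
- bot.get_obs(): the state, without advancing time (a new reading comes with each control period).
- cams.capture(name): name is "side" or "top"; returns (picture, depth): 420x560x3 uint8, red, green, blue; 420x560 float32, m along the optical axis (not along the pixel's ray), 0 where there is no reading.
- cams.camera_info(name): a dict with "fovy" (degrees; the focal length in pixels is half the picture's height over the tangent of half this angle, whatever the lens; pixels are square), "cx", "cy" (the principal point, pixels), "R" (3x3) and "t" (3): a world point X has camera coordinates R X + t. Camera axes: x right, y down, z forward; pixel columns grow to the right and rows downward; lengths in m; the calibration is good to about 2 mm. A picture is of the moment at which its call begins. camera_info takes no time and is no camera call.
- hand_in(): hands the job in; it is judged then, once.
The state is a dict: "time_s": time; "qpos": joint angles; "joint_velocities": joint speeds; "effort": joint torques, N m; "eef_pos": TCP position; "orientation": TCP orientation; "contact_force": force on the tool from outside, world axes, zero at the start; "torque": the same for the moment, N m; "gripper_width": opening from 0.0 (shut) to 1.0 (fully open); "grasp_force": force on a finger pad.
Only numpy, scipy, OpenCV 4.12 (cv2) and the standard library are available. Lean on these libraries where they do the work, as an engineer would, in place of code of your own. Each camera call takes 0.05 s, during which the arm holds its last target. There are 200 camera calls.

### The job

Set the loose steel filter basket, rim up, into the mouth of the espresso filter holder and let go; it stops on the holder's spring, standing proud. Take the tamper by its handle and press straight down on the basket's floor until the basket snaps past the spring and sits hard on its seat, how deep must be felt; hold a firm push of 12 to 25 newtons there for a moment, never more than 30, and do not push it home with the fingers. Finally stand the tamper upright in the middle of its round rubber mat, and leave everything else where it is.

Things in the scene. Friction and masses are not known exactly. Their poses are not given: they have to be found in the camera images.
- holder: Espresso filter holder fixed in a wooden tamping stand (base 100 x 96 x 10 mm): steel ring, 70 mm outside, 59 mm bore, flat top 58 mm above the worktop; a level black handle at height 44 mm, 25 mm thick, runs out to 142 mm along its -x axis. Immovable. Origin: on the bore's axis, on the worktop; z up.
- holder_mouth (a point): Centre of the holder's mouth, on the bore's axis, level with the ring's top. Three sprung beads stand into the bore 9 mm below it (to 23.5 mm from the axis): set loosely, the basket rests on them, underside about 10 mm below this point. Roughly 7 to 14 N drives it past them. Below, a hard seat stops it: underside 18 to 22 mm below this point, differing each time and not measured.
- basket: Loose steel filter basket, 26.5 mm high, 70 g, open side up. Origin: centre of the underside; z up. Round, so yaw does not matter. Flange 63 mm across, 23 to 26.5 mm above the underside (grasp across it; home, it stands 1 to 5 mm above the ring). Bowl 41 mm across, flat floor 13 mm above the underside. Foot bead 52 mm across, tapering to 45 mm at the underside.
- tamper: Loose tamper, 85 mm high, 220 g, standing on its mat: round steel foot 35 mm across and 16 mm high, narrow neck, upright round wooden handle 28 mm across from 40 to 85 mm above the underside. Origin: centre of the flat underside, z up to the handle.
- tamper_mat: Round black rubber mat 64 mm across and 4 mm thick, fixed on the worktop. Origin: centre of its underside.
- espresso_cup: Bystander: small white espresso cup, 59 x 88 x 55 mm. Origin: centre of the underside.
- lime: Bystander: a lime, 48 mm.
- honey_jar: Bystander: glass honey jar, 61 mm across, 95 mm high. Origin: centre of the underside.
- salt_shaker: Bystander: salt shaker, 44 mm across, 90 mm high. Origin: centre of the underside.
- capsule_a: Bystander: light coffee capsule, 37 mm across, 27 mm high. Origin: centre of the underside.
- capsule_b: Bystander: dark coffee capsule, 37 mm across, 27 mm high. Origin: centre of the underside.

How it is judged (in metres and radians):
On the way, in this order (a step that is already met when the one before it is completed fails the run):
1. the basket stands upright and proud in the holder's mouth (underside 6 to 14 mm below the mouth), let go by the fingers (z of basket in the frame of holder_mouth between -0.014 and -0.006 m and horizontal distance between basket and holder_mouth below 0.005 m and angle between basket's own z axis and vertical below 0.2 rad and contact force between the fingers and basket below 0.3 N), for 0.1 s.
2. the basket is past the spring and the tamper presses it on its seat with at least 12 N (z of basket in the frame of holder_mouth below -0.0168 m and contact force between tamper and basket above 12 N), for 0.2 s.
At the end, for the whole second after the job is handed in: The basket has snapped in and sits on its seat (underside more than 16.8 mm below the mouth, within 4 mm of the bore's axis, level within 0.06 rad), and the tamper stands upright and still on its mat, its centre within 20 mm of the mat's (z of basket in the frame of holder_mouth below -0.0168 m and horizontal distance between basket and holder_mouth below 0.004 m and angle between basket's own z axis and vertical below 0.06 rad and horizontal distance between tamper and tamper_mat below 0.02 m and angle between tamper's own z axis and vertical below 0.1 rad and z of tamper in the frame of tamper_mat below 0.007 m and linear speed of each of tamper, basket below 0.02 m/s); the robot touches nothing.
It fails at once if the tamper presses the basket with more than 30 N (contact force between tamper and basket above 30 N).
It fails at once if the basket is pushed home with the fingers (z of basket in the frame of holder_mouth below -0.0155 m and horizontal distance between basket and holder_mouth below 0.01 m and contact force between the fingers and basket above 1 N).
It fails at once if a bystander is moved by more than 20 mm (distance of any of espresso_cup, lime, honey_jar, salt_shaker, capsule_a, capsule_b from where it was at the start of the episode above 0.02 m).
It also fails if it takes over 64 s, if anything falls off the work surface, if the arm or the gripper's body presses on something with over 40 N, if the wrist force passes 120 N, or if a joint passes its speed limit or range.

## Working session

There is one attempt and no reset: what is moved stays moved. The work goes in short steps, Python scripts to look and compute and a tool call to move; the robot and the scene stay as the last step left them, time stands still between calls to the robot, and variables do not carry over. Pictures are saved under pics/ and viewed, at most 10 in all, crops included, and the job is handed in when it is done.

Besides the shell and the picture viewer there is one more tool, called as name(argument=value, ...) on one line, values as JSON. send_rows: Moves the arm, as the interface text tells. Its arguments: {"type":"object","properties":{"plan":{"type":"array","items":{"type":"array","items":{"type":"number"}}}},"required":["plan"]}

```bash
mkdir -p pics
python3 - <<'E'
from workcell import bot,cams
import cv2,numpy as np
print(bot.get_obs())
for n in("top","side"):
    p,d=cams.capture(n); cv2.imwrite(f"pics/{n}0.png",p[:,:,::-1]); np.savez(f"{n}0.npz",p=p,d=d); print(n,cams.camera_info(n))
E
```

```text
{'time_s': 0.0, 'qpos': array([-67.40706253,  29.12709953, -13.60987355,  86.00966286,
         7.20374866,  65.82775718,  -8.86875709]), 'joint_velocities': array([-0.07488244, -0.03327751, -0.14025452, -0.02817664, -0.05695653,
       -0.03573923, -0.01594389]), 'effort': array([ 7.92122974e-04, -6.20595217e+01, -2.18689419e+00, -2.49643332e+01,
        1.26327993e-02,  1.22644575e-02,  1.40965405e-06]), 'eef_pos': array([0.1779453 , 0.59859487, 0.23040745]), 'orientation': array([-1.79894633e+02,  3.14431584e-03,  1.63454818e+02]), 'contact_force': array([0.07101286, 0.41872249, 1.24534865]), 'torque': array([-0.0701955 ,  0.00031145,  0.00290102]), 'grasp_force': 0.0, 'gripper_width': 0.9988120759301186}
top {'fovy': 43.47212566549494, 'cx': 278.27268052506935, 'cy': 200.72128171403367, 'R': array([[ 0.03437888, -0.99940787,  0.00141724],
       [-0.97515467, -0.03385504, -0.21892281],
       [ 0.21884116,  0.00614429, -0.97574115]]), 't': array([-0.23732847,  0.52827564,  0.94999577])}
side {'fovy': 49.14430511097101, 'cx': 277.4349587704315, 'cy': 212.83355209955417, 'R': array([[-0.99720589,  0.07435208,  0.00722372],
       [ 0.03962563,  0.6084615 , -0.79259347],
       [-0.06332633, -0.79009263, -0.60970764]]), 't': array([0.53304898, 0.18378639, 0.9295494 ])}
```

View pics/top0.png

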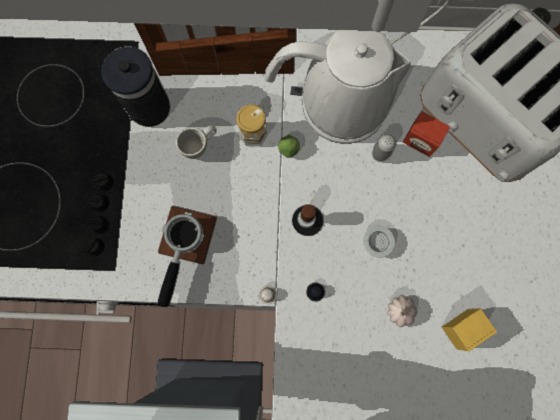

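View pics/side0.png

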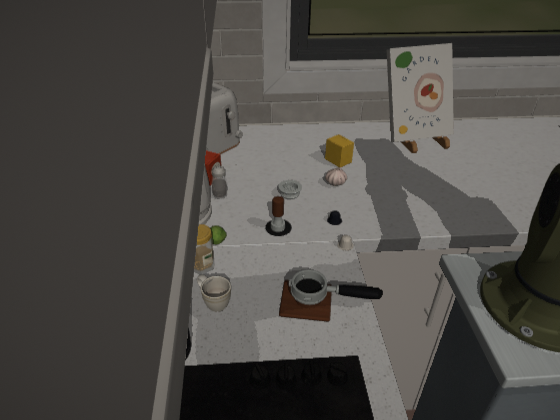

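The top view shows the holder at about (183,233), the basket at (380,239), the tamper on its mat at (307,220), capsules at (267,294) and (316,291), the lime at (288,146), the cup at (192,142), the jar at (250,122) and the shaker at (385,146). The side view shows the same things: holder (309,287), basket (289,188), tamper (278,212).

```bash
cat > h.py <<'E'
import numpy as np,cv2
from workcell import bot,cams
def K(n):
    c=cams.camera_info(n); return c,210/np.tan(np.radians(c["fovy"])/2)
def cloud(n,d):
    c,f=K(n); v,u=np.mgrid[:420,:560]
    P=np.stack([(u-c["cx"])/f*d,(v-c["cy"])/f*d,d],-1)
    return (P-c["t"])@c["R"]
def ray(n,uv,z):
    c,f=K(n); uv=np.atleast_2d(uv).astype(float)
    r=np.c_[(uv[:,0]-c["cx"])/f,(uv[:,1]-c["cy"])/f,np.ones(len(uv))]@c["R"]; o=-c["R"].T@c["t"]
    return (o+r*((z-o[2])/r[:,2])[:,None])[:,:2]
def circ(P):
    A=np.c_[2*P,np.ones(len(P))]; s=np.linalg.lstsq(A,(P**2).sum(1),rcond=None)[0]
    return s[:2],np.sqrt(s[2]+s[:2]@s[:2])
E
python3 - <<'E'
from h import *
for n in("top","side"):
    z=np.load(n+"0.npz");p,d=z["p"],z["d"];W=cloud(n,d)
    S={"holder":((183,233),(309,287),.05,.066,.045),"basket":((380,239),(289,188),.02,.033,.045),"tamper":((308,210),(278,200),.076,.093,.03),"mat":((307,220),(278,228),.002,.009,.04)}
    for k,(a,b,lo,hi,r) in S.items():
        u,v=a if n=="top" else b
        c=ray(n,(u,v),(lo+hi)/2)[0]
        m=(d>0)&(W[...,2]>lo)&(W[...,2]<hi)&(np.hypot(W[...,0]-c[0],W[...,1]-c[1])<r)
        Q=W[m]; h=cv2.convexHull(Q[:,:2].astype(np.float32))[:,0] if len(Q)>3 else Q[:,:2]
        print(n,k,c.round(3),len(Q),Q.mean(0).round(4),Q.min(0).round(4),Q.max(0).round(4),"minencl",cv2.minEnclosingCircle(h.astype(np.float32)))
    t=(W[...,2]<.02)&(W[...,2]>-.02)&(d>0)&(np.abs(W[...,0]-.5)<.2); print("tablez",np.median(W[t][:,2]))
t=np.load("top0.npz")["p"];s=np.load("side0.npz")["p"]
A=cv2.resize(t[190:290,140:300],None,fx=5,fy=5,interpolation=2)[:,:, ::-1][:300]
f=lambda im,v,u:cv2.resize(im[v-35:v+35,u-45:u+45],(400,300),interpolation=2)[:,:,::-1]
cv2.imwrite("pics/c.png",np.vstack([np.hstack([f(t,233,183),f(t,225,345)]),np.hstack([f(s,287,309),f(s,205,285)])]))
E
```

```text
top holder [ 0.468 -0.041] 457 [ 0.4689 -0.04    0.0572] [ 0.424  -0.0791  0.0501] [ 0.5091 -0.      0.0638] minencl ((0.46617674827575684, -0.0403217114508152), 0.04311782121658325)
top basket [ 0.474 -0.419] 477 [ 0.4699 -0.4167  0.0271] [ 0.4387 -0.4471  0.0201] [ 0.5005 -0.3858  0.0328] minencl ((0.4700360596179962, -0.41694769263267517), 0.03151308000087738)
top tamper [ 0.515 -0.275] 176 [ 0.5114 -0.2751  0.0888] [ 0.4992 -0.2878  0.0773] [ 0.5256 -0.2619  0.093 ] minencl ((0.512581467628479, -0.27528688311576843), 0.013944028876721859)
top mat [ 0.511 -0.277] 562 [ 0.5058 -0.278   0.0048] [ 0.4706 -0.3159  0.002 ] [ 0.5504 -0.2392  0.009 ] minencl ((0.5104621648788452, -0.27764391899108887), 0.04000791162252426)
tablez 0.0017740832027516539
side holder [ 0.472 -0.023] 362 [ 0.4729 -0.0298  0.0555] [ 0.4275 -0.0676  0.05  ] [0.5094 0.0012 0.0616] minencl ((0.46804511547088623, -0.03449321910738945), 0.042722612619400024)
side basket [ 0.474 -0.405] 181 [ 0.4711 -0.4157  0.0256] [ 0.4411 -0.4458  0.0202] [ 0.5022 -0.3825  0.0297] minencl ((0.47194743156433105, -0.4148607850074768), 0.03321128711104393)
side tamper [ 0.513 -0.274] 111 [ 0.5145 -0.2697  0.0856] [ 0.5016 -0.2877  0.0764] [ 0.5275 -0.2588  0.0911] minencl ((0.5125207901000977, -0.27407264709472656), 0.015489544719457626)
side mat [ 0.513 -0.268] 213 [ 0.5119 -0.2669  0.0042] [ 0.4759 -0.3038  0.002 ] [ 0.5522 -0.2347  0.0084] minencl ((0.5132433176040649, -0.2678367793560028), 0.03990354388952255)
tablez 0.0007037501243985555
```

View pics/c.png

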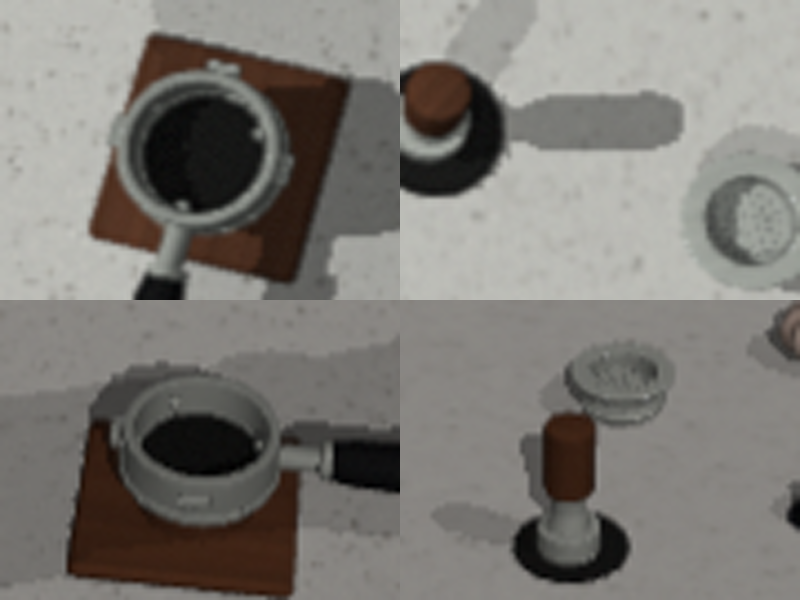

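The crops show the holder ring with bright bead tips in the bore, its handle running out to the lower left, the tamper centred on the black mat, and the basket with its bowl open upward. Next I refine the centres and work out the first shifts.

```bash
cat >> h.py <<'E'
from scipy.spatial.transform import Rotation as Ro
def shift(p,yaw=90,base=None,byaw=None):
    o=bot.get_obs(); b=o["eef_pos"] if base is None else np.array(base); R=Ro.from_euler("xyz",o["orientation"],degrees=True)
    return (R.inv().apply(np.array(p)-b)).round(4),(R.inv()*Ro.from_euler("xyz",[180,0,yaw],degrees=True)).as_rotvec(degrees=True).round(1)
def ann(n,d,c,lo,hi,r0,r1):
    W=cloud(n,d);c=np.array(c)
    for _ in range(15):
        r=np.hypot(W[...,0]-c[0],W[...,1]-c[1]); m=(d>0)&(W[...,2]>lo)&(W[...,2]<hi)&(r>r0)&(r<r1)
        Q=W[m]; a=np.arctan2(Q[:,1]-c[1],Q[:,0]-c[0])//(np.pi/8); B=np.array([Q[a==k,:2].mean(0) for k in np.unique(a)])
        c,rad=circ(B)
    return c.round(4),rad.round(4),len(B),Q[:,2].mean().round(4)
E
python3 - <<'E'
from h import *
for n in("top","side"):
    d=np.load(n+"0.npz")["d"];p=np.load(n+"0.npz")["p"]
    print(n,"holder",ann(n,d,(.469,-.037),.054,.064,.027,.038),"basket",ann(n,d,(.47,-.416),.023,.031,.018,.036),"tamper",ann(n,d,(.512,-.275),.08,.094,0,.017))
    g=p.max(2)<45; g=g.astype(np.uint8)
    k,l,s,c=cv2.connectedComponentsWithStats(g)
    u,v=(307,230) if n=="top" else (278,232)
    i=np.bincount(l[v-8:v+8,u-12:u+12].ravel())[1:].argmax()+1
    h=cv2.convexHull(np.argwhere(l==i)[:,::-1].astype(np.int32))[:,0]
    Pm=ray(n,h,.004); print("mat",cv2.minEnclosingCircle(Pm.astype(np.float32)),s[i])
for q in([.38,.40,.25],[.5,.1,.25],[.47,-.416,.2]): print(shift(q))
E
```

```text
top holder (array([ 0.4695, -0.04  ]), np.float64(0.032), 16, np.float64(0.0585)) basket (array([ 0.4697, -0.4164]), np.float64(0.0258), 16, np.float64(0.0272)) tamper (array([ 0.5119, -0.2753]), np.float64(0.0093), 16, np.float64(0.0893))
mat ((0.5109095573425293, -0.2784276306629181), 0.030259819701313972) [293 207  30  28 382]
side holder (array([ 0.4706, -0.0374]), np.float64(0.0319), 16, np.float64(0.0573)) basket (array([ 0.471 , -0.4147]), np.float64(0.0259), 16, np.float64(0.026)) tamper (array([ 0.5147, -0.2718]), np.float64(0.0096), 16, np.float64(0.0869))
mat ((0.513089120388031, -0.27382269501686096), 0.03100603260099888) [266 221  25  15 170]
(array([-0.2503, -0.1329, -0.0192]), array([-0.1,  0.1, 73.5]))
(array([-0.4507, -0.3863, -0.0188]), array([-0.1,  0.1, 73.5]))
(array([-0.5689, -0.8894,  0.032 ]), array([-0.1,  0.1, 73.5]))
```

send_rows(plan=[[-0.06, -0.03, -0.01, 0, 0, 8, 0.085], [-0.125, -0.065, -0.02, 0, 0, 18, 0.085], [-0.25, -0.133, -0.02, 0, 0, 30, 0.085], [-0.25, -0.133, -0.02, 0, 0, 38, 0.085], [-0.45, -0.386, -0.02, 0, 0, 73.5, 0.085], [-0.45, -0.386, -0.02, 0, 0, 73.5, 0.085], [-0.45, -0.386, -0.02, 0, 0, 73.5, 0.085], [-0.45, -0.386, -0.02, 0, 0, 73.5, 0.085], [-0.45, -0.386, -0.02, 0, 0, 73.5, 0.085], [-0.569, -0.889, 0.032, -0.1, 0.1, 73.5, 0.085], [-0.569, -0.889, 0.032, -0.1, 0.1, 73.5, 0.085], [-0.569, -0.889, 0.032, -0.1, 0.1, 73.5, 0.085], [-0.569, -0.889, 0.032, -0.1, 0.1, 73.5, 0.085], [-0.569, -0.889, 0.032, -0.1, 0.1, 73.5, 0.085], [-0.569, -0.889, 0.032, -0.1, 0.1, 73.5, 0.085], [-0.569, -0.889, 0.032, -0.1, 0.1, 73.5, 0.085], [-0.569, -0.889, 0.032, -0.1, 0.1, 73.5, 0.085], [-0.569, -0.889, 0.032, -0.1, 0.1, 73.5, 0.085], [-0.569, -0.889, 0.032, -0.1, 0.1, 73.5, 0.085]])

```text
time_s: 2.48
eef_pos: [0.4673, -0.4204, 0.1979]
orientation: [-179.9, -0.0, 89.5]
contact_force: [0.2, 0.7, 0.2]
gripper_width: 0.996
grasp_force: 0.0
```

send_rows(plan=[[0, 0, 0, 0, 0, 0, 0.085], [0, 0, 0, 0, 0, 0, 0.085], [0, 0, 0, 0, 0, 0, 0.085]])

```text
time_s: 2.85
eef_pos: [0.4709, -0.4139, 0.1996]
orientation: [179.9, -0.1, 90.1]
contact_force: [-0.2, 0.2, 0.6]
gripper_width: 0.997
grasp_force: 0.0
```

send_rows(plan=[[-0.001, 0, 0.05, 0, 0, 0, 0.085], [-0.001, 0, 0.1, 0, 0, 0, 0.085], [-0.001, 0, 0.14, 0, 0, 0, 0.085], [-0.001, 0, 0.165, 0, 0, 0, 0.085], [-0.001, 0, 0.18, 0, 0, 0, 0.085], [-0.001, 0, 0.187, 0, 0, 0, 0.085], [-0.001, 0, 0.187, 0, 0, 0, 0.085], [-0.001, 0, 0.187, 0, 0, 0, 0.085], [-0.001, 0, 0.187, 0, 0, 0, 0.04], [-0.001, 0, 0.187, 0, 0, 0, 0.04], [-0.001, 0, 0.187, 0, 0, 0, 0.04], [-0.001, 0, 0.187, 0, 0, 0, 0.04], [-0.001, 0, 0.187, 0, 0, 0, 0.04], [-0.001, 0, 0.187, 0, 0, 0, 0.04]])

```text
time_s: 4.6
eef_pos: [0.4707, -0.4161, 0.0143]
orientation: [179.9, -0.1, 90.0]
contact_force: [-2.5, 3.3, 13.0]
gripper_width: 0.692
grasp_force: 61.2
```

send_rows(plan=[[0, 0, -0.02, 0, 0, 0, 0.04], [0, 0, -0.06, 0, 0, 0, 0.04], [0, 0, -0.11, 0, 0, 0, 0.04], [0, 0, -0.14, 0, 0, 0, 0.04], [0, 0, -0.15, 0, 0, 0, 0.04], [0, 0, -0.15, 0, 0, 0, 0.04], [0, 0, -0.15, 0, 0, 0, 0.04]])

```text
time_s: 5.48
eef_pos: [0.4697, -0.4153, 0.1606]
orientation: [-179.9, -0.2, 90.0]
contact_force: [-0.6, 0.6, -0.3]
gripper_width: 0.691
grasp_force: 64.5
```

Run:
```python
from h import *
t,d=cams.capture("top");s,ds=cams.capture("side")
np.savez("g.npz",t=t,d=d,s=s,ds=ds)
o=bot.get_obs();print(o["eef_pos"],o["contact_force"],o["gripper_width"])
def px(n,X):
    c,f=K(n);q=c["R"]@X+c["t"];return (int(f*q[0]/q[2]+c["cx"]),int(f*q[1]/q[2]+c["cy"]))
f=lambda im,c:cv2.resize(im[c[1]-45:c[1]+45,c[0]-30:c[0]+30],(400,600),interpolation=2)[:,:,::-1]
a,b=px("top",o["eef_pos"]),px("side",o["eef_pos"]);print(a,b)
cv2.imwrite("pics/g.png",np.hstack([f(t,a),f(s,b)]))
```

```text
[ 0.46977347 -0.41548551  0.16070153] [-1.13610125  0.18699824 -0.78287766] 0.6885575485115673
(392, 229) (291, 140)
```

View pics/g.png

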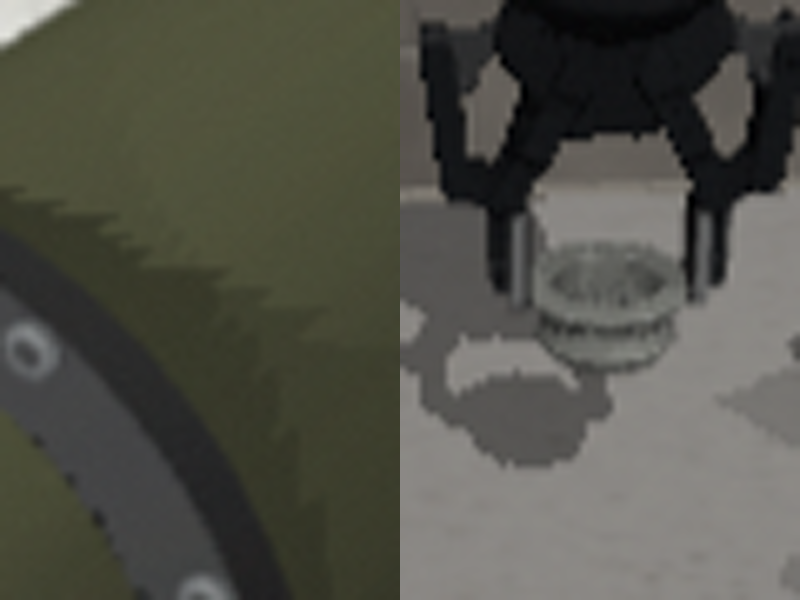

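The side crop shows the basket held level by its flange near the fingertips, at about crop pixel (607,300); the top view is blocked by the arm.

Run:
```python
from h import *
d=np.load("g.npz")["ds"];W=cloud("side",d)
m=(d>0)&(np.hypot(W[...,0]-.4698,W[...,1]+.4155)<.030)&(W[...,2]>.12)&(W[...,2]<.19)
print(np.percentile(W[m][:,2],[1,50,80,90,95,99]).round(4),m.sum())
for lo,hi in((.166,.178),(.168,.178)): print(ann("side",d,(.4698,-.4155),lo,hi,.019,.031))
print(shift([.47,-.0385,.16]))
```

```text
[0.1469 0.1641 0.1723 0.173  0.1738 0.1774] 360
(array([ 0.4701, -0.4115]), np.float64(0.0252), 16, np.float64(0.1716))
(array([ 0.4701, -0.4116]), np.float64(0.0253), 16, np.float64(0.1719))
(array([ 3.77e-01, -1.00e-04,  2.20e-03]), array([-0.1, -0.2, -0. ]))
```

send_rows(plan=[[0.02, 0, 0, 0, 0, 0, 0.04], [0.06, 0, 0, 0, 0, 0, 0.04], [0.11, 0, 0, 0, 0, 0, 0.04], [0.165, 0, 0, 0, 0, 0, 0.04], [0.22, 0, 0, 0, 0, 0, 0.04], [0.275, 0, 0, 0, 0, 0, 0.04], [0.32, 0, 0, 0, 0, 0, 0.04], [0.35, 0, 0, 0, 0, 0, 0.04], [0.37, 0, 0, 0, 0, 0, 0.04], [0.3765, 0, 0.01, 0, 0, 0, 0.04], [0.3765, 0, 0.03, 0, 0, 0, 0.04], [0.3765, 0, 0.055, 0, 0, 0, 0.04], [0.3765, 0, 0.07, 0, 0, 0, 0.04], [0.3765, 0, 0.08, 0, 0, 0, 0.04], [0.3765, 0, 0.08, 0, 0, 0, 0.04], [0.3765, 0, 0.08, 0, 0, 0, 0.04], [0.3765, 0, 0.08, 0, 0, 0, 0.04]])

```text
time_s: 7.7
eef_pos: [0.471, -0.0395, 0.0837]
orientation: [179.9, -0.1, 89.9]
contact_force: [-0.6, 0.1, -0.9]
gripper_width: 0.689
grasp_force: 64.5
```

Run:
```python
from h import *
t,d=cams.capture("top");s,ds=cams.capture("side")
np.savez("i.npz",t=t,d=d,s=s,ds=ds)
o=bot.get_obs();print(o["eef_pos"],o["contact_force"],o["orientation"])
for lo,hi in((.082,.096),(.084,.096)): print(ann("side",ds,o["eef_pos"][:2],lo,hi,.019,.031))
f=lambda im,u,v:cv2.resize(im[v-45:v+45,u-30:u+30],(400,600),interpolation=2)[:,:,::-1]
cv2.imwrite("pics/i.png",np.hstack([f(t,190,225),f(s,309,275)]))
```

```text
[ 0.47087333 -0.03940008  0.08358245] [ 0.3532206   0.45629479 -1.29442848] [ 1.79927839e+02 -1.30304994e-01  8.99531359e+01]
(array([ 0.4709, -0.0362]), np.float64(0.0245), 16, np.float64(0.092))
(array([ 0.471 , -0.0362]), np.float64(0.0248), 16, np.float64(0.0931))
```

View pics/i.png

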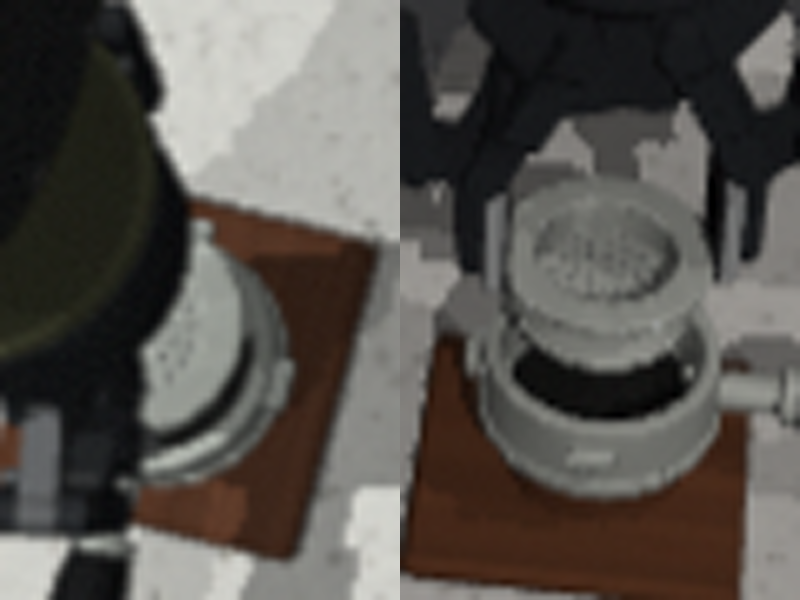

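Both views show the basket above the bore within 1–2 mm of its centre, flange at crop (610,250) and ring at (601,400). I'll lower it gently.

send_rows(plan=[[-0.0007, 0, 0.004, 0, 0, 0, 0.04], [-0.0007, 0, 0.008, 0, 0, 0, 0.04], [-0.0007, 0, 0.012, 0, 0, 0, 0.04], [-0.0007, 0, 0.015, 0, 0, 0, 0.04], [-0.0007, 0, 0.017, 0, 0, 0, 0.04], [-0.0007, 0, 0.018, 0, 0, 0, 0.04], [-0.0007, 0, 0.018, 0, 0, 0, 0.04]])

```text
time_s: 8.68
eef_pos: [0.4706, -0.04, 0.0651]
orientation: [180.0, -0.1, 90.0]
contact_force: [-1.3, 1.0, -0.2]
gripper_width: 0.692
grasp_force: 64.5
```

send_rows(plan=[[0, 0, 0.0007, 0, 0, 0, 0.04], [0, 0, 0.0014, 0, 0, 0, 0.04], [0, 0, 0.0014, 0, 0, 0, 0.04]])

```text
time_s: 9.05
eef_pos: [0.4707, -0.0397, 0.0639]
orientation: [180.0, -0.2, 90.0]
contact_force: [-0.8, 1.9, 2.5]
gripper_width: 0.689
grasp_force: 64.7
```

send_rows(plan=[[0, 0, 0, 0, 0, 0, 0.07], [0, 0, 0, 0, 0, 0, 0.085], [0, 0, 0, 0, 0, 0, 0.085], [0, 0, 0, 0, 0, 0, 0.085], [0, 0, -0.02, 0, 0, 0, 0.085], [0, 0, -0.06, 0, 0, 0, 0.085], [0, 0, -0.11, 0, 0, 0, 0.085], [-0.05, 0.01, -0.13, 0, 0, 0, 0.085], [-0.1, 0.02, -0.13, 0, 0, 0, 0.085], [-0.15, 0.03, -0.13, 0, 0, 0, 0.085], [-0.19, 0.035, -0.13, 0, 0, 0, 0.085], [-0.22, 0.04, -0.13, 0, 0, 0, 0.085], [-0.234, 0.042, -0.13, 0, 0, 0, 0.085], [-0.234, 0.042, -0.13, 0, 0, 0, 0.085], [-0.234, 0.042, -0.13, 0, 0, 0, 0.085], [-0.234, 0.042, -0.13, 0, 0, 0, 0.085]])

```text
time_s: 11.05
eef_pos: [0.5126, -0.2729, 0.1933]
orientation: [180.0, -0.2, 90.1]
contact_force: [-0.4, 0.3, -0.1]
gripper_width: 0.991
grasp_force: 0.0
```

Run:
```python
from h import *
s,ds=cams.capture("side");t,d=cams.capture("top")
np.savez("j.npz",t=t,d=d,s=s,ds=ds)
o=bot.get_obs();print(o["eef_pos"],o["contact_force"],o["orientation"])
print("side",ann("side",ds,(.4706,-.037),.068,.082,.019,.032)); print("top",ann("top",d,(.4706,-.039),.068,.082,.019,.032))
f=lambda im,u,v:cv2.resize(im[v-30:v+30,u-40:u+40],(400,300),interpolation=2)[:,:,::-1]
cv2.imwrite("pics/j.png",np.hstack([f(t,190,225),f(s,309,280)]))
```

```text
[ 0.5125864  -0.27335251  0.19337056] [-0.04042568 -0.29171492  1.37368744] [ 1.79968885e+02 -1.48578172e-01  9.00284261e+01]
side (array([ 0.4706, -0.0361]), np.float64(0.0254), 16, np.float64(0.0738))Traceback (most recent call last):
  File "<stdin>", line 5, in <module>
  File "h.py", line 25, in ann
    c,rad=circ(B)
          ~~~~^^^
  File "h.py", line 14, in circ
    A=np.c_[2*P,np.ones(len(P))]; s=np.linalg.lstsq(A,(P**2).sum(1),rcond=None)[0]
                                                      ~~~~~~~~~~^^^
    return umr_sum(a, axis, dtype, out, keepdims, initial, where)
numpy.exceptions.AxisError: axis 1 is out of bounds for array of dimension 1
```

send_rows(plan=[[-0.001, 0, 0.02, 0, 0, 0, 0.085], [-0.001, 0, 0.06, 0, 0, 0, 0.085], [-0.001, 0, 0.1, 0, 0, 0, 0.085], [-0.001, 0, 0.13, 0, 0, 0, 0.085], [-0.001, 0, 0.146, 0, 0, 0, 0.085], [-0.001, 0, 0.146, 0, 0, 0, 0.085], [-0.001, 0, 0.146, 0, 0, 0, 0.01], [-0.001, 0, 0.146, 0, 0, 0, 0.01], [-0.001, 0, 0.146, 0, 0, 0, 0.01], [-0.001, 0, 0.146, 0, 0, 0, 0.01], [-0.001, 0, 0.146, 0, 0, 0, 0.01], [-0.001, 0, 0.146, 0, 0, 0, 0.01], [-0.001, 0, 0.146, 0, 0, 0, 0.01], [-0.001, 0, 0.146, 0, 0, 0, 0.01]])

```text
time_s: 12.9
eef_pos: [0.5129, -0.2753, 0.048]
orientation: [179.9, -0.1, 90.0]
contact_force: [-0.2, 1.0, 5.2]
gripper_width: 0.315
grasp_force: 58.5
```

Run:
```python
from h import *
s,ds=cams.capture("side");W=cloud("side",ds)
r=np.hypot(W[...,0]-.4706,W[...,1]+.0361);Q=W[(ds>0)&(r>.021)&(r<.030)&(W[...,2]>.066)&(W[...,2]<.085)]
print("plane",np.linalg.lstsq(np.c_[Q[:,:2]-Q[:,:2].mean(0),np.ones(len(Q))],Q[:,2],rcond=None)[0],len(Q))
f=lambda u,v:cv2.resize(s[v-30:v+30,u-40:u+40],(400,300),interpolation=2)[:,:,::-1]
cv2.imwrite("pics/k.png",np.hstack([f(309,280),f(278,205)]))
```

```text
plane [ 0.00591417 -0.06224612  0.0735965 ] 364
```

View pics/k.png

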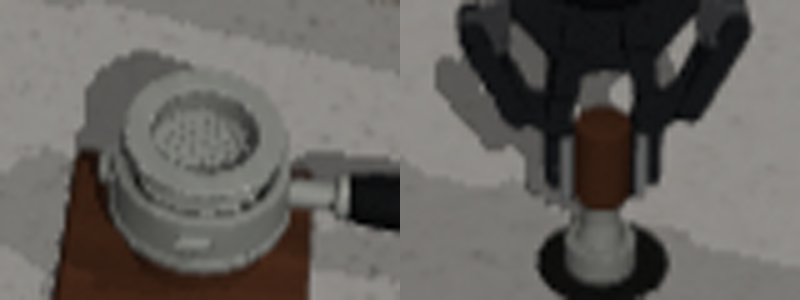

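The basket stands proud and level in the ring (crop 205,150), and the fingers hold the tamper's handle upright over the mat (600,160).

send_rows(plan=[[0, 0, -0.01, 0, 0, 0, 0.01], [0, 0, -0.04, 0, 0, 0, 0.01], [0, 0, -0.08, 0, 0, 0, 0.01], [0.02, -0.004, -0.1, 0, 0, 0, 0.01], [0.06, -0.011, -0.1, 0, 0, 0, 0.01], [0.11, -0.02, -0.1, 0, 0, 0, 0.01], [0.16, -0.029, -0.1, 0, 0, 0, 0.01], [0.2, -0.036, -0.1, 0, 0, 0, 0.01], [0.225, -0.04, -0.1, 0, 0, 0, 0.01], [0.236, -0.0423, -0.1, 0, 0, 0, 0.01], [0.236, -0.0423, -0.085, 0, 0, 0, 0.01], [0.236, -0.0423, -0.08, 0, 0, 0, 0.01], [0.236, -0.0423, -0.08, 0, 0, 0, 0.01], [0.236, -0.0423, -0.08, 0, 0, 0, 0.01]])

```text
time_s: 14.7
eef_pos: [0.4705, -0.0397, 0.1281]
orientation: [180.0, -0.1, 89.9]
contact_force: [0.1, -0.2, -1.8]
gripper_width: 0.316
grasp_force: 59.3
```

Run:
```python
from h import *
s,ds=cams.capture("side");t,d=cams.capture("top");W=cloud("side",ds)
o=bot.get_obs();print(o["eef_pos"],o["contact_force"],o["orientation"],o["grasp_force"])
print("basket side",ann("side",ds,(.4706,-.0361),.066,.082,.021,.032))
f=lambda im,u,v:cv2.resize(im[v-45:v+45,u-30:u+30],(400,600),interpolation=2)[:,:,::-1]
cv2.imwrite("pics/l.png",np.hstack([f(s,309,265),f(t,190,225)]))
```

```text
[ 0.47054234 -0.03951435  0.12807428] [ 0.01284071 -0.72124841 -2.30725679] [ 1.79947893e+02 -1.25466462e-01  8.99186338e+01] 59.28347110748291
basket side (array([ 0.4707, -0.0374]), np.float64(0.0264), 13, np.float64(0.0733))
```

View pics/l.png

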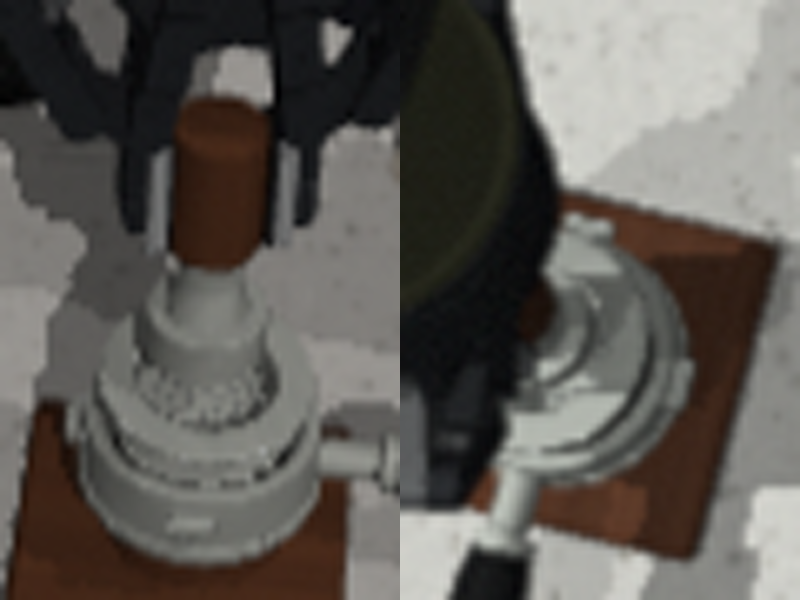

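Run:
```python
from h import *
g=lambda a,b:(279+a/6.667-.5,220+b/6.667-.5)
print("foot front",ray("side",g(204,348),.084),"bowl front",ray("side",g(206,425),.0745),"flange front",ray("side",g(207,460),.0745))
print("foot L/R",ray("side",g(140,320),.084),ray("side",g(268,320),.084),"bowl",ray("side",g(135,380),.0745),ray("side",g(278,380),.0745))
```

```text
foot front [[ 0.47154948 -0.03824939]] bowl front [[ 0.47324102 -0.01718047]] flange front [[ 0.47469568 -0.00385046]]
foot L/R [[ 0.48860203 -0.05083222]] [[ 0.45154639 -0.04834446]] bowl [[ 0.49135823 -0.03616361]] [[ 0.450239  -0.0333915]]
```

Run:
```python
from h import *
s,ds=cams.capture("side");W=cloud("side",ds)
for a,b in((215,115),(215,150),(215,200),(215,255),(205,290),(205,315),(205,335),(204,345),(204,356),(204,375),(204,445),(204,460),(160,240),(285,240)):
    u,v=int(279+a/6.667),int(220+b/6.667); print((a,b),W[v,u].round(4))
```

```text
(215, 115) [ 0.472  -0.0406  0.1693]
(215, 150) [ 0.4737 -0.0276  0.1688]
(215, 200) [ 0.4734 -0.0248  0.1545]
(215, 255) [ 0.4722 -0.025   0.1322]
(205, 290) [ 0.4739 -0.0323  0.1128]
(205, 315) [ 0.4742 -0.0277  0.1069]
(205, 335) [ 0.4741 -0.0262  0.1005]
(204, 345) [ 0.4742 -0.0252  0.0989]
(204, 356) [ 0.4744 -0.0222  0.0967]
(204, 375) [ 0.4738 -0.0237  0.0873]
(204, 445) [ 0.4743 -0.0133  0.0712]
(204, 460) [ 0.4747 -0.01    0.0693]
(160, 240) [ 0.4886 -0.0277  0.1381]
(285, 240) [ 0.454  -0.0258  0.1378]
```

I had misread the foot edge; the depth values put the tamper about 2 mm to the −y side of the bowl's centre. I'll shift it 1.5 mm and lower it to just above the floor.

send_rows(plan=[[0.0015, 0, 0.004, 0, 0, 0, 0.01], [0.0015, 0, 0.009, 0, 0, 0, 0.01], [0.0015, 0, 0.014, 0, 0, 0, 0.01], [0.0015, 0, 0.018, 0, 0, 0, 0.01], [0.0015, 0, 0.02, 0, 0, 0, 0.01], [0.0015, 0, 0.021, 0, 0, 0, 0.01], [0.0015, 0, 0.021, 0, 0, 0, 0.01], [0.0015, 0, 0.021, 0, 0, 0, 0.01]])

```text
time_s: 15.85
eef_pos: [0.4704, -0.0376, 0.1069]
orientation: [180.0, -0.1, 90.0]
contact_force: [-0.6, -1.1, -1.9]
gripper_width: 0.313
grasp_force: 59.3
```

send_rows(plan=[[0, 0, 0.0005, 0, 0, 0, 0.01], [0, 0, 0.001, 0, 0, 0, 0.01], [0, 0, 0.0015, 0, 0, 0, 0.01], [0, 0, 0.0015, 0, 0, 0, 0.01]])

```text
time_s: 16.35
eef_pos: [0.4705, -0.0376, 0.1053]
orientation: [180.0, -0.1, 90.0]
contact_force: [-0.1, -0.2, 0.2]
gripper_width: 0.312
grasp_force: 59.5
```

send_rows(plan=[[0, 0, 0.0003, 0, 0, 0, 0.01], [0, 0, 0.0006, 0, 0, 0, 0.01], [0, 0, 0.0009, 0, 0, 0, 0.01], [0, 0, 0.0009, 0, 0, 0, 0.01]])

```text
time_s: 16.85
eef_pos: [0.4705, -0.0376, 0.1044]
orientation: [180.0, -0.1, 90.0]
contact_force: [0.8, 1.0, 2.0]
gripper_width: 0.314
grasp_force: 59.7
```

send_rows(plan=[[0, 0, 0.0003, 0, 0, 0, 0.01], [0, 0, 0.0006, 0, 0, 0, 0.01], [0, 0, 0.0006, 0, 0, 0, 0.01]])

```text
time_s: 17.23
eef_pos: [0.4707, -0.0376, 0.104]
orientation: [179.9, -0.1, 90.0]
contact_force: [0.6, 1.5, 4.7]
gripper_width: 0.314
grasp_force: 59.9
```

send_rows(plan=[[0, 0, 0.0003, 0, 0, 0, 0.01], [0, 0, 0.0006, 0, 0, 0, 0.01], [0, 0, 0.0006, 0, 0, 0, 0.01]])

```text
time_s: 17.6
eef_pos: [0.4707, -0.0378, 0.1036]
orientation: [179.9, -0.1, 89.9]
contact_force: [-0.3, 1.1, 7.0]
gripper_width: 0.313
grasp_force: 60.0
```

send_rows(plan=[[0, 0, 0.0003, 0, 0, 0, 0.01], [0, 0, 0.0006, 0, 0, 0, 0.01], [0, 0, 0.0006, 0, 0, 0, 0.01]])

```text
time_s: 17.98
eef_pos: [0.4707, -0.0379, 0.103]
orientation: [179.9, -0.1, 89.9]
contact_force: [-0.1, -0.6, 6.2]
gripper_width: 0.312
grasp_force: 60.1
```

send_rows(plan=[[0, 0, 0.0003, 0, 0, 0, 0.01], [0, 0, 0.0006, 0, 0, 0, 0.01], [0, 0, 0.0009, 0, 0, 0, 0.01], [0, 0, 0.0009, 0, 0, 0, 0.01]])

```text
time_s: 18.48
eef_pos: [0.4707, -0.0378, 0.1018]
orientation: [179.9, -0.1, 89.9]
contact_force: [1.4, -0.8, 3.2]
gripper_width: 0.312
grasp_force: 59.9
```

send_rows(plan=[[0, 0, 0.0003, 0, 0, 0, 0.01], [0, 0, 0.0006, 0, 0, 0, 0.01], [0, 0, 0.0009, 0, 0, 0, 0.01], [0, 0, 0.0009, 0, 0, 0, 0.01]])

```text
time_s: 18.98
eef_pos: [0.4698, -0.0376, 0.1004]
orientation: [-180.0, -0.1, 89.9]
contact_force: [0.7, -0.7, 0.2]
gripper_width: 0.312
grasp_force: 59.8
```

send_rows(plan=[[0, 0, 0.0004, 0, 0, 0, 0.01], [0, 0, 0.0008, 0, 0, 0, 0.01], [0, 0, 0.0012, 0, 0, 0, 0.01], [0, 0, 0.0016, 0, 0, 0, 0.01], [0, 0, 0.002, 0, 0, 0, 0.01], [0, 0, 0.002, 0, 0, 0, 0.01]])

```text
time_s: 19.73
eef_pos: [0.4702, -0.0376, 0.0987]
orientation: [180.0, -0.1, 90.0]
contact_force: [-0.6, -0.3, -2.6]
gripper_width: 0.312
grasp_force: 59.7
```

send_rows(plan=[[0, 0, 0.0004, 0, 0, 0, 0.01], [0, 0, 0.0008, 0, 0, 0, 0.01], [0, 0, 0.001, 0, 0, 0, 0.01], [0, 0, 0.001, 0, 0, 0, 0.01]])

```text
time_s: 20.23
eef_pos: [0.4703, -0.0376, 0.0977]
orientation: [180.0, -0.1, 90.0]
contact_force: [-0.3, 0.6, -2.2]
gripper_width: 0.314
grasp_force: 59.7
```

Free travel now (only the tamper's weight is felt); I'll feel on for the seat.

send_rows(plan=[[0, 0, 0.0004, 0, 0, 0, 0.01], [0, 0, 0.0008, 0, 0, 0, 0.01], [0, 0, 0.001, 0, 0, 0, 0.01], [0, 0, 0.001, 0, 0, 0, 0.01]])

```text
time_s: 20.72
eef_pos: [0.4703, -0.0376, 0.0967]
orientation: [180.0, -0.1, 90.0]
contact_force: [-0.2, -0.5, -2.2]
gripper_width: 0.316
grasp_force: 59.6
```

send_rows(plan=[[0, 0, 0.0004, 0, 0, 0, 0.01], [0, 0, 0.0008, 0, 0, 0, 0.01], [0, 0, 0.001, 0, 0, 0, 0.01], [0, 0, 0.001, 0, 0, 0, 0.01]])

```text
time_s: 21.22
eef_pos: [0.4704, -0.0376, 0.0966]
orientation: [179.9, -0.2, 89.9]
contact_force: [-1.9, -0.1, 9.7]
gripper_width: 0.31
grasp_force: 60.6
```

send_rows(plan=[[0, 0, 0.0004, 0, 0, 0, 0.01], [0, 0, 0.0008, 0, 0, 0, 0.01], [0, 0, 0.001, 0, 0, 0, 0.01], [0, 0, 0.001, 0, 0, 0, 0.01]])

```text
time_s: 21.72
eef_pos: [0.4705, -0.0376, 0.0965]
orientation: [179.9, -0.2, 89.9]
contact_force: [-5.3, 0.1, 23.7]
gripper_width: 0.316
grasp_force: 61.8
```

send_rows(plan=[[0, 0, -0.0004, 0, 0, 0, 0.01], [0, 0, -0.0004, 0, 0, 0, 0.01], [0, 0, -0.0004, 0, 0, 0, 0.01], [0, 0, -0.0004, 0, 0, 0, 0.01]])

```text
time_s: 22.22
eef_pos: [0.4705, -0.0376, 0.0965]
orientation: [179.9, -0.2, 89.9]
contact_force: [-3.9, 0.1, 17.8]
gripper_width: 0.312
grasp_force: 61.0
```

send_rows(plan=[[0, 0, -0.002, 0, 0, 0, 0.01], [0, 0, -0.01, 0, 0, 0, 0.01], [0, 0, -0.03, 0, 0, 0, 0.01], [0, 0, -0.05, 0, 0, 0, 0.01], [-0.02, 0.004, -0.06, 0, 0, 0, 0.01], [-0.06, 0.011, -0.06, 0, 0, 0, 0.01], [-0.11, 0.02, -0.06, 0, 0, 0, 0.01], [-0.16, 0.029, -0.06, 0, 0, 0, 0.01], [-0.2, 0.036, -0.06, 0, 0, 0, 0.01], [-0.225, 0.04, -0.06, 0, 0, 0, 0.01], [-0.2375, 0.0425, -0.06, 0, 0, 0, 0.01], [-0.2375, 0.0425, -0.04, 0, 0, 0, 0.01], [-0.2375, 0.0425, -0.02, 0, 0, 0, 0.01], [-0.2375, 0.0425, 0, 0, 0, 0, 0.01], [-0.2375, 0.0425, 0.015, 0, 0, 0, 0.01], [-0.2375, 0.0425, 0.025, 0, 0, 0, 0.01], [-0.2375, 0.0425, 0.03, 0, 0, 0, 0.01], [-0.2375, 0.0425, 0.03, 0, 0, 0, 0.01], [-0.2375, 0.0425, 0.03, 0, 0, 0, 0.01]])

```text
time_s: 24.6
eef_pos: [0.5129, -0.2753, 0.0652]
orientation: [179.9, -0.1, 90.0]
contact_force: [0.7, 0.0, -2.2]
gripper_width: 0.314
grasp_force: 59.4
```

Run:
```python
from h import *
s,ds=cams.capture("side");t,d=cams.capture("top")
o=bot.get_obs();print(o["eef_pos"],o["contact_force"])
print("basket side",ann("side",ds,(.4706,-.037),.058,.072,.021,.032))
f=lambda im,u,v:cv2.resize(im[v-30:v+30,u-40:u+40],(400,300),interpolation=2)[:,:,::-1]
cv2.imwrite("pics/m.png",np.vstack([np.hstack([f(s,309,280),f(s,278,205)]),np.hstack([f(t,190,230),f(t,307,215)])]))
```

```text
[ 0.51288346 -0.27524294  0.06516484] [-0.24853188  0.73074971 -1.99126723]
basket side (array([ 0.4708, -0.0348]), np.float64(0.0264), 16, np.float64(0.0645))
```

View pics/m.png

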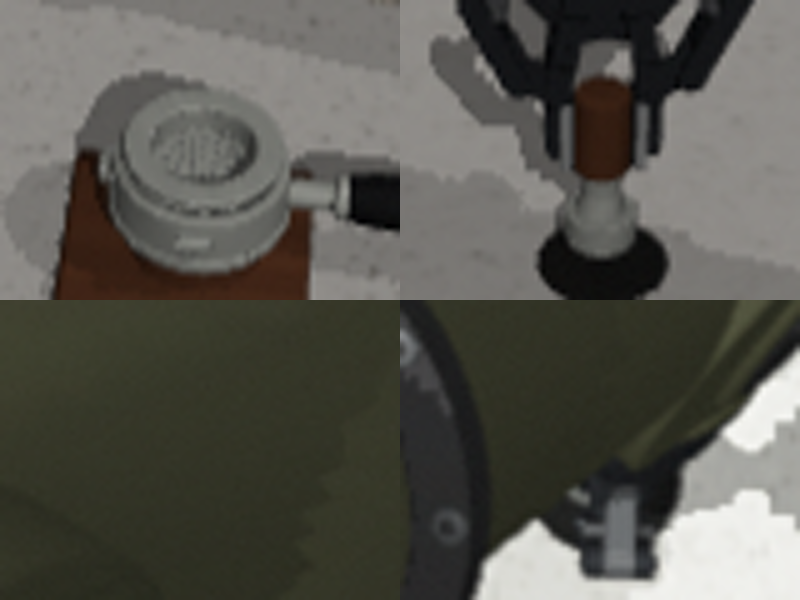

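The basket now sits low and level in the ring (crop 205,150), and the tamper hangs upright just above the mat's middle (600,200). I'll set it down.

send_rows(plan=[[0, 0, 0.005, 0, 0, 0, 0.01], [0, 0, 0.01, 0, 0, 0, 0.01], [0, 0, 0.014, 0, 0, 0, 0.01], [0, 0, 0.016, 0, 0, 0, 0.01], [0, 0, 0.0165, 0, 0, 0, 0.01], [0, 0, 0.0165, 0, 0, 0, 0.01]])

```text
time_s: 25.45
eef_pos: [0.5126, -0.2751, 0.0482]
orientation: [180.0, -0.1, 90.0]
contact_force: [0.1, 0.0, -2.0]
gripper_width: 0.314
grasp_force: 59.4
```

send_rows(plan=[[0, 0, 0.0005, 0, 0, 0, 0.01], [0, 0, 0.001, 0, 0, 0, 0.01], [0, 0, 0.001, 0, 0, 0, 0.01]])

```text
time_s: 25.82
eef_pos: [0.5128, -0.2752, 0.0481]
orientation: [179.9, -0.1, 89.9]
contact_force: [-1.4, 0.6, 7.0]
gripper_width: 0.31
grasp_force: 60.5
```

Contact with the mat. I'll release and retreat.

send_rows(plan=[[0, 0, -0.0005, 0, 0, 0, 0.01], [0, 0, -0.0005, 0, 0, 0, 0.04], [0, 0, -0.0005, 0, 0, 0, 0.06], [0, 0, -0.0005, 0, 0, 0, 0.085], [0, 0, -0.0005, 0, 0, 0, 0.085], [0, 0, -0.0005, 0, 0, 0, 0.085], [0, 0, -0.0005, 0, 0, 0, 0.085], [0, 0, -0.02, 0, 0, 0, 0.085], [0, 0, -0.06, 0, 0, 0, 0.085], [0, 0, -0.11, 0, 0, 0, 0.085], [0, 0, -0.15, 0, 0, 0, 0.085], [0, 0, -0.17, 0, 0, 0, 0.085], [-0.06, 0, -0.17, 0, 0, 0, 0.085], [-0.12, 0, -0.17, 0, 0, 0, 0.085], [-0.16, 0, -0.17, 0, 0, 0, 0.085], [-0.18, 0, -0.17, 0, 0, 0, 0.085], [-0.18, 0, -0.17, 0, 0, 0, 0.085], [-0.18, 0, -0.17, 0, 0, 0, 0.085], [-0.18, 0, -0.17, 0, 0, 0, 0.085]])

```text
time_s: 28.2
eef_pos: [0.513, -0.4539, 0.2169]
orientation: [180.0, -0.2, 90.1]
contact_force: [-0.6, -0.8, 0.8]
gripper_width: 0.993
grasp_force: 0.0
```

Run:
```python
from h import *
s,ds=cams.capture("side");t,d=cams.capture("top")
print("tamper side",ann("side",ds,(.513,-.273),.08,.094,0,.017))
print("basket side",ann("side",ds,(.4706,-.037),.058,.072,.021,.032))
cv2.imwrite("pics/n.png",s[:,:,::-1])
```

```text
tamper side (array([ 0.5136, -0.2729]), np.float64(0.0098), 16, np.float64(0.0873))
basket side (array([ 0.4707, -0.0351]), np.float64(0.0262), 16, np.float64(0.0648))
```

View pics/n.png

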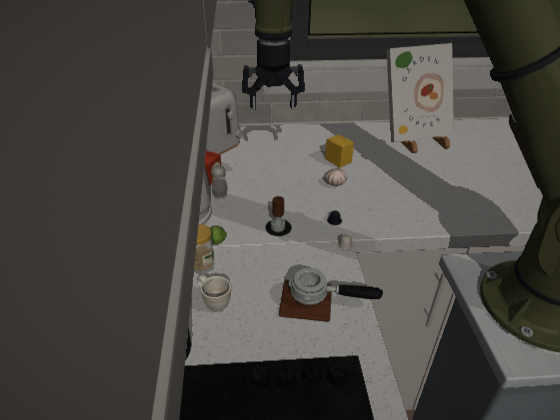

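The tamper stands upright mid-mat at (278,215), the basket is seated at (309,285), and the bystanders have not moved.

```bash
python3 -c "
from workcell import hand_in
print(hand_in())"
```

```text
the job is handed in; nothing more can be done
None
```

The job is handed in (its result was not reported back): the tamper pressed the basket past the spring and held it on its seat at about 18–20 N (peak about 26 N, limit 30), and the tamper is back upright in the middle of its mat with nothing else visibly moved.

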